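Squaring up a sorting-tray rim with a slide rule

ROBOT

A 6-joint arm with a two-finger parallel gripper is mounted at the origin on the work surface. World frame = base frame: x ahead of the robot, y to its left, z up, the work surface at z = 0. Lengths are in mm, angles in rad, forces in N, time in s.
With the tool pointing down it reaches from about 375 to 925 mm from the base axis. Payload 5.7 kg.
Tool frame: the origin (TCP) lies at the very end of the fingers, on their centre line; the grasp point (between the pads) lies 19 mm behind it; z points along the fingers, y is the line along which they close (so a half turn about z gives the same grasp; the last joint's range is limited). The gripper opens to 88 mm and grips with 3 to 60 N. Pads are 20 mm wide; open, the fingers measure 115 mm over their backs; the gripper's body (75 mm by 178 mm) begins 61 mm behind the grasp point.
Start: joints at [1.197, 0.359, 1.51, -0, 1.272, -0.115], TCP at [153.546, 579.988, 222.623] pointing down, gripper open.
Joint ranges: [-2.97, 2.97], [-1.01, 2.36], [0.21, 2.38], [-0.96, 4.11], [0.2, 2.71], [-2.98, 2.98]. Speed limits (rad/s): [2.39, 2.39, 3.14, 3.14, 3.14, 3.14].

INTERFACE

Orientations are given as a unit quaternion [w, x, y, z].
In Python, from bench import bot gives the robot as it stands.
- The arm moves only by the tool apply_moves, never from a script. Its argument "commands" is a list of rows, each a list of 5 numbers: the finger opening in m, from 0 to 0.0878, then the shift along the tool's x, y, z in m, then the turn about the tool's z in degrees. A call has 1 to 20 rows; each row is the pose to reach, as a shift and turn from the pose commanded when the call began, along the tool's axes at that moment; what a row does not reach only later rows make up. A row lasts 1/8 s, in which the tool goes at most 62.5 mm and 10.7 degrees, less where a joint would pass 70% of its speed; a pose out of reach is approached as far as the arm can. A call with a gripper value outside its range is refused whole. The fingers move at their own pace and stop on an object; "squeeze" is the grip in N (left out, the last holds). Time passes only in rows, so rows that repeat a pose let the fingers close. It gives the time, the measured TCP pose, the force, the opening and the grip force at its end, in the units of the state.
- bot.get_obs(): the state, without advancing time (a new reading comes with each control period).
- bot.camera(name): name is "side" or "top" or "wrist"; returns the picture (384x512x3 uint8, red, green, blue); there is no depth.
- bot.camera_params(name): a dict with "camera_matrix" (3x3 intrinsics, pixels), "distortion" ([k1, k2, p1, p2, k3] as OpenCV has them; the pictures are not rectified), "R" (3x3) and "t" (3): a world point X has camera coordinates R X + t; the wrist camera has in their place "mount" (4x4, takes a point from camera to tool coordinates, whose origin is the TCP and whose axes are the flange's). Camera axes: x right, y down, z forward; pixel columns grow to the right and rows downward; lengths in mm; the calibration is good to about 2 mm. A picture is of the moment at which its call begins: read the wrist's pose just before it. camera_params takes no time and is no camera call.
- bot.job_done(): hands the job in; it is judged then, once.
The state is a dict: "clock": time; "joints": joint angles; "joint_vel": joint speeds; "effort": joint torques, N m; "eef_pos": TCP position; "orientation": TCP orientation; "ft_force": force on the tool from outside, world axes, zero at the start; "torque": the same for the moment, N m; "width": finger opening in mm; "grip_force": force on a finger pad.
Only numpy, scipy, OpenCV 4.12 (cv2) and the standard library are available. Lean on these libraries where they do the work, as an engineer would, in place of code of your own. Each camera call takes 0.05 s, during which the arm holds its last target. There are 200 camera calls.

TASK

Check the wooden tray rim on the white board for squareness with the yellow slide rule: lay the rule flat inside the rim and slide it out until its two noses are snug in the inside corners, first across the diagonal with the red dots, then across the diagonal with the blue dots. If the two diagonals differ, shift the rim's loose far rail sideways until they agree to within about 5 mm; only when the rim is square, throw the red clamp lever fully over to its other side. Leave the rule lying on its blue pad, and do not disturb the mug, the bowl or the brass tin.

Things in the scene. Friction and masses are not known exactly. Their poses are not given: they have to be found in the camera images.
- board: Fixed white squaring board, 12 mm thick, carrying the wooden tray rim. Origin at bench level below the centre of the squared rim; +x away from the robot, +y left along the near and far rails. Board spans x -185 to +115, y -135 to +135 mm. Rim: four rails 18 mm wide, 22 mm high (tops 34 mm above the bench), inside 130 mm (x) by 170 mm (y); the near rail, inside face at x -65 mm, is fixed.
- corner_a (a point): Inside corner A of the rim, red dot, fixed: board x -65, y -85 mm, 17 mm above the bench (5 mm above the board's top). The side rails pivot about A and B and carry the far rail: the rim racks as a parallelogram.
- corner_b (a point): Inside corner B, blue dot, fixed: board x -65, y +85 mm, 17 mm above the bench.
- corner_c (a point): Inside corner C, red dot, between far rail and left side rail, same height; opposite A; moves as the rim racks. Red diagonal = A to C.
- corner_d (a point): Inside corner D, blue dot, between far rail and right side rail, same height; opposite B; moves as the rim racks. Blue diagonal = B to D. The rim is square when D's board y is -85 mm; this y rises as the red diagonal lengthens, and the diagonals differ by 1.6 mm for each mm of it.
- far_mid (a point): Middle of the far rail's top face. Rail 18 mm wide (x), 22 mm high, 206 mm long (y): grip it across its width from above or push its ends. It stays parallel to the near rail and shifts along y, up to 32 mm either way from square; stiff (about 10 N), stays where put. Pushes below 9 N along a diagonal do not move it.
- rule_grip (a point): Centre of the black grip block (40 mm along x, 18 wide, 30 high) on the rule's yellow slide; carry the rule (about 430 g) by it. x runs along the rule from fixed nose to slide nose, z up. Rule flat: this point is 33 mm above the surface under it, the block spans 18 to 48 mm. It is always 82.5 mm from the slide nose, and 82.5 mm plus joint rule_slide from the fixed nose. The bar is 22 mm wide.
- nose_fixed (a point): Axis of the upright round nose (6 mm diameter) at the fixed end of the rule, 5 mm above the rule's underside.
- nose_slide (a point): Axis of the same kind of nose at the slide's end, 5 mm above the rule's underside. A nose snug in a corner has its axis 4 mm from the corner point.
- rule_slide (a joint): How far the rule is pulled out, 0 (closed, 165 mm between nose axes) to 0.065 m (230 mm). Slides at 0.35 N friction and stays; the bar holds still meanwhile if it rests on the board or is pressed lightly down, else it drags along; at the closed stop the block pushes the whole rule along. Between seated noses the diagonals are 185 to 225 mm (206 if square; sides 124 x 164 mm).
- clamp (a joint): Red clamp lever, 80 mm long, on a grey block on the board between the near rail and the robot: 0 leaning towards the board's -y side, 1.0 fully over towards +y. It stays where it is left, moves easily, and does not itself push the rim.
- clamp_tip (a point): Centre of the red ball (26 mm across) at the lever's end, about 100 mm above the bench; it travels 77 mm along the board's y from stop to stop.
- pad: Fixed blue rest pad, 260 mm (x) by 110 mm (y), 4 mm thick; origin at the centre of its underside. The rule starts on it and returns to it.
- mug: White mug, 76 mm across, 85 mm high, bystander; origin at the centre of its underside.
- bowl: Steel bowl, 130 mm across, 55 mm high, bystander; origin at the centre of its underside.
- tin: Open brass tin, 120 x 90 x 35 mm, bystander; origin at the centre of its underside.
There are look-alikes about, which are no part of the job. What is shaped like the part that bears rule_grip but green or orange is not meant.

How it is judged:
By the outcome, as a careful person would: the job done as asked, in the order asked, and still so for the second after the job is handed in, with the robot touching nothing.
It also fails if it takes over 69 s, if anything falls off the work surface, if the arm or the gripper's body presses on something with over 40 N, if the wrist force passes 120 N, or if a joint passes its speed limit or range.

## Working session

There is one attempt and no reset: what is moved stays moved. The work goes in short steps, Python scripts to look and compute and a tool call to move; the robot and the scene stay as the last step left them, time stands still between calls to the robot, and variables do not carry over. Pictures are saved under pics/ and viewed, at most 10 in all, crops included, and the job is handed in when it is done.

Besides the shell and the picture viewer there is one more tool, called by a JSON object that holds its "api" and its "payload". apply_moves: Moves the arm, as the interface text tells. Its arguments: {"type":"object","properties":{"commands":{"type":"array"},"squeeze":{"type":"number"}},"required":["commands"]}

```bash
ls; mkdir -p pics; python3 - <<'E'
from bench import bot
import cv2
print(bot.get_obs())
for n in ("top","side"):
    cv2.imwrite(f"pics/{n}0.png",bot.camera(n)[:,:,::-1])
    print(n,bot.camera_params(n))
print(bot.camera_params("wrist"))
E
```

```text
pics
{'clock': 0.0, 'joints': array([ 1.19690466e+00,  3.59510520e-01,  1.51140724e+00,  2.39864942e-06,
        1.27248575e+00, -1.15107032e-01]), 'joint_vel': array([-0.00105074, -0.00124816, -0.00024687,  0.00011488, -0.0001799 ,
        0.0005932 ]), 'effort': array([ 2.06287827e-03, -5.15374160e+01, -2.70720452e+01,  6.76356652e-02,
        3.48645856e-02, -8.82627842e-05]), 'eef_pos': array([153.30631178, 579.3865341 , 221.81588763]), 'orientation': array([-2.20289461e-04,  1.29031862e-01,  9.91640035e-01, -8.78221975e-04]), 'ft_force': array([0.43249129, 0.31731754, 0.39466241]), 'torque': array([ 0.01433214, -0.03504911,  0.02732226]), 'grip_force': 0.0, 'width': 87.94095287845361}
top {'camera_matrix': array([[423.2116849 ,   0.        , 245.61785911],
       [  0.        , 423.2116849 , 187.72069009],
       [  0.        ,   0.        ,   1.        ]]), 'distortion': array([-0.15783,  0.     ,  0.     ,  0.     ,  0.     ]), 'R': array([[ 0.02264868, -0.99972737, -0.00567611],
       [-0.98934267, -0.02159585, -0.14399548],
       [ 0.14383364,  0.00887692, -0.98956207]]), 
[... 446 characters left out ...]
  0.63096887, -0.77401221]]), 't': array([-512.84995619,   84.15323251, 1230.32020504])}
{'camera_matrix': array([[323.24968359,   0.        , 258.55134043],
       [  0.        , 323.24968359, 191.96724968],
       [  0.        ,   0.        ,   1.        ]]), 'distortion': array([-0.07713359,  0.        ,  0.        ,  0.        ,  0.        ]), 'mount': array([[ 1.47939068e-03, -9.58540095e-01, -2.84953852e-01,
         7.86423410e+01],
       [ 9.99998598e-01,  1.64171559e-03, -3.30796064e-04,
        -1.78903817e-01],
       [ 7.84894470e-04, -2.84952963e-01,  9.58541180e-01,
        -1.62705173e+02],
       [ 0.00000000e+00,  0.00000000e+00,  0.00000000e+00,
         1.00000000e+00]])}
```

View pics/top0.png

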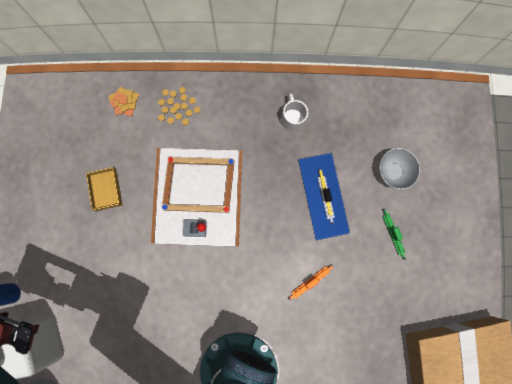

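View pics/side0.png

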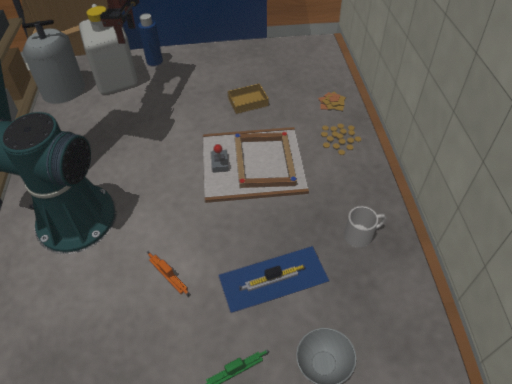

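```bash
cat > h.py <<'E'
import numpy as np, cv2
from bench import bot
from scipy.spatial.transform import Rotation as Ro
def pose():
    o=bot.get_obs(); q=o["orientation"]
    return Ro.from_quat([q[1],q[2],q[3],q[0]]).as_matrix(), np.array(o["eef_pos"])
def snap(n,save=None):
    P=bot.camera_params(n); Rt=pose() if n=="wrist" else None
    im=bot.camera(n)[:,:,::-1].copy()
    if n=="wrist":
        M=np.array(P["mount"]); R,p=Rt
        C=R@M[:3,3]+p; Rw=R@M[:3,:3]
    else:
        Rw=np.array(P["R"]).T; C=-Rw@np.array(P["t"])
    if save: cv2.imwrite("pics/"+save,im)
    return im,(P["camera_matrix"],P["distortion"],C,Rw)
def ray(cam,uv,z):
    K,d,C,Rw=cam
    n=cv2.undistortPoints(np.array(uv,float).reshape(-1,1,2),K,d).reshape(-1,2)
    D=np.c_[n,np.ones(len(n))]@Rw.T
    return C+D*((z-C[2])/D[:,2])[:,None]
def proj(cam,X):
    K,d,C,Rw=cam
    Xc=(np.atleast_2d(X)-C)@Rw
    return cv2.projectPoints(Xc,np.zeros(3),np.zeros(3),K,d)[0].reshape(-1,2)
RANGES=dict(red=((0,140,90),(8,255,255)),blue=((105,130,60),(125,255,255)),yellow=((22,110,100),(34,255,255)),
  black=((0,0,0),(180,255,45)))
def blobs(im,col,roi=None,amin=4):
    hsv=cv2.cvtColor(im,cv2.COLOR_BGR2HSV); lo,hi=RANGES[col]
    m=cv2.inRange(hsv,lo,hi)
    if col=="red": m|=cv2.inRange(hsv,(172,140,90),(180,255,255))
    if roi is not None:
        k=np.zeros_like(m); x0,y0,x1,y1=roi; k[y0:y1,x0:x1]=1; m=m*k
    n,l,s,c=cv2.connectedComponentsWithStats(m)
    return sorted([(int(s[i,4]),c[i].round(2).tolist(),s[i,:4].tolist()) for i in range(1,n) if s[i,4]>=amin],reverse=True),m
E
python3 - <<'E'
from h import *
im,cam=snap("top")
for c,r in (("red",(150,140,250,250)),("blue",(150,140,250,250))):
    for b in blobs(im,c,r,3)[0]: print(c,b,ray(cam,b[1],34).round(1),ray(cam,b[1],17).round(1))
b,m=blobs(im,"blue",(290,140,360,250))
print("pad",b[0]); 
cs=cv2.findContours(m,cv2.RETR_EXTERNAL,2)[0]; c=max(cs,key=cv2.contourArea)
q=cv2.boxPoints(cv2.minAreaRect(c)); print(ray(cam,q,4).round(1),ray(cam,q.mean(0),4))
for c in("yellow","black"):
    for b in blobs(im,c,(300,155,350,235),6)[0]: print(c,b,ray(cam,b[1],20).round(1))
crop=im[140:250,145:355]; cv2.imwrite("pics/c1.png",cv2.resize(crop,None,fx=3.8,fy=3.8,interpolation=2))
E
```

```text
red (61, [200.89, 226.66], [197, 223, 9, 9]) [[434.2 122.8  34. ]] [[435.  124.7  17. ]]
red (26, [225.92, 208.62], [223, 206, 6, 6]) [[490.5  48.8  34. ]] [[492.1  49.8  17. ]]
red (22, [170.18, 159.5], [168, 157, 5, 6]) [[638.8 226.1  34. ]] [[642.4 229.4  17. ]]
blue (16, [230.5, 161.0], [229, 159, 4, 5]) [[637.7  39.1  34. ]] [[641.2  39.9  17. ]]
blue (13, [164.38, 206.62], [163, 205, 4, 4]) [[492.2 236.7  34. ]] [[493.8 240.2  17. ]]
pad (2345, [323.08, 196.12], [299, 154, 50, 86])
[[ 653.7 -172.1    4. ]
 [ 680.4 -278.1    4. ]
 [ 427.5 -332.6    4. ]
 [ 403.1 -228.7    4. ]] [[ 539.6417557  -252.59601194    4.        ]]
yellow (58, [321.84, 179.55], [319, 170, 7, 19]) [[ 588.5 -244.7   20. ]]
yellow (45, [328.67, 207.89], [326, 202, 6, 13]) [[ 500.7 -265.6   20. ]]
black (71, [326.68, 194.72], [323, 189, 8, 12]) [[ 541.4 -259.6   20. ]]
```

View pics/c1.png

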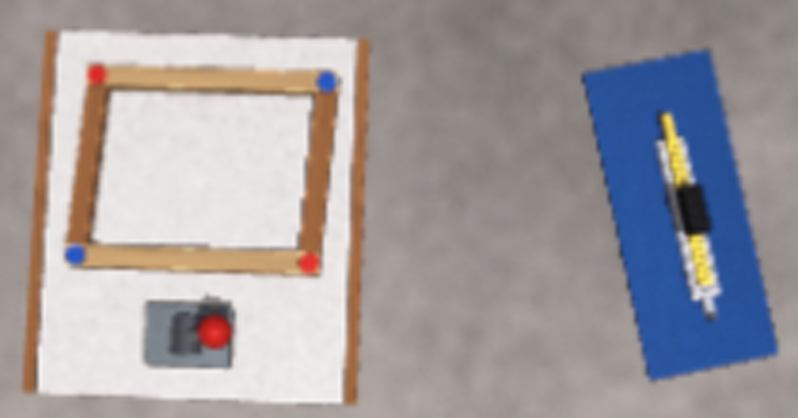

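Slide rule candidates in the top view: yellow with a black block at (326,195) on the blue pad, green at (394,235), and orange at (310,282). The crop confirms the yellow one, with its black grip block, as the one meant. Its slide nose is the far one. The rim's far rail is about 9 mm towards −y. Next I'll look at the rim with the wrist camera on the way to the pad.

{"api": "apply_moves", "payload": {"commands": [[0.0878,-0.487,-0.326,-0.037,75],[0.0878,-0.487,-0.326,-0.037,75],[0.0878,-0.487,-0.326,-0.037,75],[0.0878,-0.487,-0.326,-0.037,75],[0.0878,-0.487,-0.326,-0.037,75],[0.0878,-0.487,-0.326,-0.037,75],[0.0878,-0.487,-0.326,-0.037,75],[0.0878,-0.487,-0.326,-0.037,75],[0.0878,-0.487,-0.326,-0.037,75],[0.0878,-0.487,-0.326,-0.037,75],[0.0878,-0.487,-0.326,-0.037,75],[0.0878,-0.487,-0.326,-0.037,75]]}}

```text
clock: 1.65
eef_pos: [539.9, 140.8, 259.3]
orientation: [-0.001, 0.706, 0.708, -0.0]
ft_force: [-1.1, -0.2, 0.5]
width: 87.9
grip_force: 0.0
```

```bash
cat > rim.py <<'E'
from h import *
import sys
# predicted dots -> nearest blobs, wrist or given camera
def rim(n="wrist",save=None,near=None):
    im,cam=snap(n,save)
    pts=near or dict(A=(490,49),B=(492,237),C=(639,226),D=(638,39))
    out={}
    for k,p in pts.items():
        uv=proj(cam,[*p,34])[0]
        bs=[b for b in blobs(im,"red" if k in"AC" else "blue",None,8)[0] if np.hypot(*(np.array(b[1])-uv))<45]
        if bs:
            b=min(bs,key=lambda b:np.hypot(*(np.array(b[1])-uv))); out[k]=ray(cam,b[1],34)[0,:2]; print(k,b[0],b[1],out[k].round(1))
    return out,im,cam
def board(o):
    u=o["B"]-o["A"]; L=np.hypot(*u); u=u/L; x=np.array([u[1],-u[0]]); c=(o["A"]+o["B"])/2+74*x
    print("AB",L.round(1),"yaw",np.degrees(np.arctan2(x[1],x[0])).round(2),"centre",c.round(1))
    for k in "CD":
        if k in o: d=o[k]-c; print(k,"board",(d@x).round(1),(d@u).round(1),"far shift",(d@u-(94 if k=="C" else -94)).round(1))
    return c,x,u
if __name__=="__main__":
    o,im,cam=rim(sys.argv[1],sys.argv[2]); board(o); R,p=pose(); print(p.round(1),np.degrees(np.arctan2(R[1,0],R[0,0])).round(2))
E
python3 rim.py wrist w1.png; python3 -c "
from h import *;print(bot.get_obs()['clock'],bot.get_obs()['joints'])"
```

```text
A 115 [219.83, 232.07] [489.1  48.5]
B 149 [216.79, 79.79] [490.9 237.3]
C 155 [345.06, 90.06] [639.  227.1]
D 103 [332.69, 239.61] [637.3  38.4]
AB 188.8 yaw -0.53 centre [564.  142.2]
C board 74.2 85.5 far shift -8.5
D board 74.3 -103.2 far shift -9.2
[539.8 141.1 259.4] 90.22
1.7 [1.31585152e-01 2.67087165e-01 1.55175872e+00 3.43072842e-04
 1.32392325e+00 1.27623557e-01]
```

View pics/w1.png

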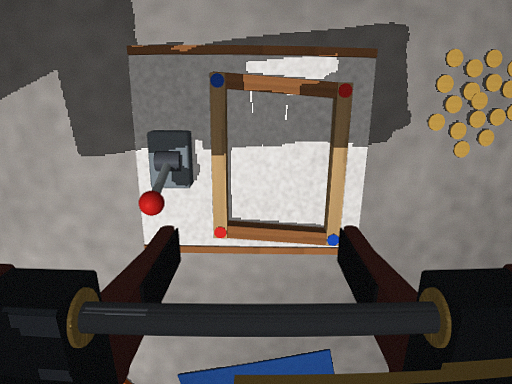

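Rim measured: the far rail is at −8.8 mm from square, centre is (564,142) and yaw −0.5°. Wrist and top views agree. Now to the rule.

{"api": "apply_moves", "payload": {"commands": [[0.0878,-0.401,0.0,0.109,77],[0.0878,-0.401,0.0,0.109,77],[0.0878,-0.401,0.0,0.109,77],[0.0878,-0.401,0.0,0.109,77],[0.0878,-0.401,0.0,0.109,77],[0.0878,-0.401,0.0,0.109,77],[0.0878,-0.401,0.0,0.109,77],[0.0878,-0.401,0.0,0.109,77],[0.0878,-0.401,0.0,0.109,77],[0.0878,-0.401,0.0,0.109,77]]}}

```text
clock: 2.95
eef_pos: [542.3, -258.9, 151.2]
orientation: [-0.0, 0.993, 0.116, 0.0]
ft_force: [-0.3, 0.9, -0.7]
width: 87.7
grip_force: 0.0
```

```bash
cat > rule.py <<'E'
from h import *
import sys
im,cam=snap("wrist",sys.argv[1]); R,p=pose()
print(p.round(1),"yaw",np.degrees(np.arctan2(R[1,0],R[0,0])).round(2))
bb,_=blobs(im,"black",None,200)
for b in bb: print("black",b,ray(cam,b[1],52).round(1))
for b in blobs(im,"yellow",None,30)[0]: print("yellow",b,ray(cam,b[1],18).round(1))
E
python3 rule.py w2.png
```

```text
[ 542.4 -259.1  151.2] yaw 13.35
black (23068, [232.18, 317.04], [0, 227, 512, 157]) [[ 413.4 -263.8   52. ]]
black (579, [254.15, 189.12], [245, 167, 21, 50]) [[ 543.9 -255.    52. ]]
black (349, [479.44, 381.06], [418, 376, 94, 8]) [[ 384.5 -552.1   52. ]]
yellow (638, [255.53, 136.25], [250, 98, 12, 69]) [[ 583.4 -246.6   18. ]]
yellow (311, [255.5, 230.02], [250, 217, 12, 28]) [[ 493.5 -267.8   18. ]]
```

View pics/w2.png

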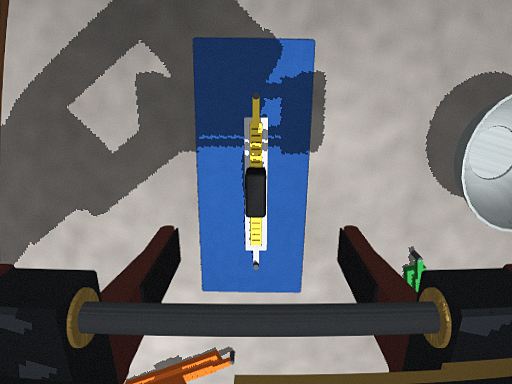

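The slide nose is at (256,97), the fixed nose at (256,267), and the black block at (255,190), with the rule aligned to the tool's x.

```bash
python3 - <<'E'
from h import *
P=bot.camera_params("wrist"); R,p=pose(); M=P["mount"]; cam=(P["camera_matrix"],P["distortion"],R@M[:3,3]+p,R@M[:3,:3])
for z in (9,16):
    a,b=ray(cam,[(256,97),(256,267)],z); d=(a-b)[:2]; L=np.hypot(*d); print(z,a.round(1),b.round(1),L.round(1),np.degrees(np.arctan2(d[1],d[0])).round(2),"grip",(a[:2]-82.5*d/L).round(1), "tool",((np.r_[a[:2]-82.5*d/L,37]-p)@R).round(1))
a=ray(cam,[(246,168),(266,168),(246,217),(266,217)],52);print(a.round(1))
E
```

```text
9 [ 617.2 -239.2    9. ] [ 448.4 -279.1    9. ] 173.4 13.31 grip [ 536.9 -258.1] tool [ -5.2  -2.2 114.2]
16 [ 617.2 -239.2   16. ] [ 452.3 -278.2   16. ] 169.4 13.31 grip [ 536.9 -258.2] tool [ -5.1  -2.1 114.2]
[[ 560.1 -244.5   52. ]
 [ 564.  -260.6   52. ]
 [ 517.9 -254.1   52. ]
 [ 521.9 -270.9   52. ]]
```

{"api": "apply_moves", "payload": {"commands": [[0.06,-0.003,-0.002,0.06,0],[0.05,-0.003,-0.002,0.1,0],[0.05,-0.003,-0.002,0.125,0],[0.05,-0.003,-0.002,0.125,0],[0.01,-0.003,-0.002,0.125,0],[0.01,-0.003,-0.002,0.125,0],[0.01,-0.003,-0.002,0.125,0],[0.01,-0.003,-0.002,0.125,0],[0.01,-0.003,-0.002,0.125,0],[0.01,-0.003,-0.002,0.125,0]], "squeeze": 35}}

```text
clock: 4.25
eef_pos: [538.8, -259.2, 26.4]
orientation: [-0.0, 0.993, 0.115, 0.0]
ft_force: [-0.9, 2.9, 6.3]
width: 17.6
grip_force: 35.0
```

{"api": "apply_moves", "payload": {"commands": [[0.01,0,0,-0.02,0],[0.01,0,0,-0.055,0],[0.01,0.003,-0.011,-0.085,-1],[0.01,0.011,-0.038,-0.09,-4],[0.01,0.023,-0.076,-0.09,-7],[0.01,0.035,-0.118,-0.09,-12],[0.01,0.048,-0.16,-0.09,-16],[0.01,0.061,-0.205,-0.09,-20],[0.01,0.075,-0.25,-0.09,-25],[0.01,0.089,-0.296,-0.09,-29],[0.01,0.1,-0.334,-0.09,-33],[0.01,0.108,-0.361,-0.09,-36],[0.01,0.112,-0.375,-0.09,-37],[0.01,0.114,-0.38,-0.09,-37.4],[0.01,0.114,-0.38,-0.09,-37.4]]}}

```text
clock: 6.12
eef_pos: [563.1, 135.8, 115.5]
orientation: [0.0, 0.904, 0.427, -0.0]
ft_force: [-0.3, 0.2, -3.1]
width: 18.1
grip_force: 35.0
```

```bash
python3 rule.py w3.png; python3 - <<'E'
from h import *
from rim import *
rim("wrist",None)
E
```

```text
[563.1 135.5 115.5] yaw 50.52
black (12324, [152.99, 320.94], [0, 259, 260, 115]) [[427.8 112.5  52. ]]
black (11267, [362.43, 318.69], [286, 264, 226, 111]) [[566.7   1.5  52. ]]
black (4443, [258.49, 263.05], [221, 211, 76, 100]) [[532.8  99.   52. ]]
black (2317, [22.08, 358.93], [0, 328, 101, 56]) [[292.9 158.5  52. ]]
black (1992, [491.78, 359.43], [421, 327, 91, 57]) [[ 635.2 -123.    52. ]]
yellow (1916, [258.39, 154.67], [248, 89, 21, 121]) [[583.3 160.7  18. ]]
yellow (70, [258.31, 302.46], [250, 301, 18, 4]) [[494.  52.  18.]]
B 316 [103.58, 158.42] [490.3 237.3]
C 457 [259.12, 36.44] [638.8 227.1]
D 266 [401.85, 230.41] [637.3  38. ]
```

View pics/w3.png

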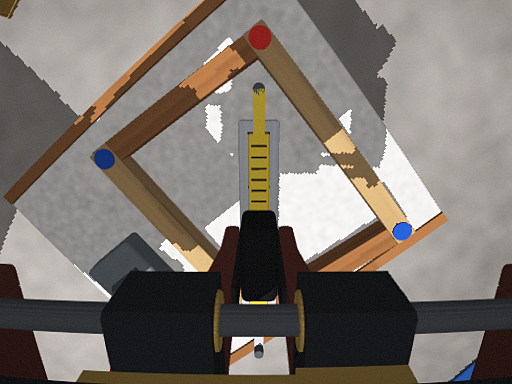

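The rule (noses at (259,88) and (259,351)) lines up with the red diagonal: C is at (259,36). Next I'll check the extension and the tool-frame offsets.

```bash
cat > nose.py <<'E'
from h import *
import sys
# tool-frame x,y of a nose pixel at rule nose height (z above underside given)
def nose(uvs,zt):
    P=bot.camera_params("wrist"); R,p=pose(); M=P["mount"]; cam=(P["camera_matrix"],P["distortion"],R@M[:3,3]+p,R@M[:3,:3])
    w=ray(cam,uvs,p[2]+zt); print("world",w.round(1).tolist(),"tool",((w-p)@R).round(1).tolist(),"L",np.hypot(*(w[0]-w[-1])[:2]).round(1))
E
python3 -c "
from nose import *
nose([(259,88),(259,351)],-22+8)
P=bot.camera_params('wrist')"
```

```text
world [[615.5, 198.8, 101.6], [507.3, 67.0, 101.6]] tool [[82.3, 0.1, 14.0], [-88.3, 0.4, 14.1]] L 170.5
```

{"api": "apply_moves", "payload": {"commands": [[0.01,0,0,0.025,0],[0.01,0,0,0.055,0],[0.01,0,0,0.074,0],[0.01,0,0,0.078,0],[0.01,0,0,0.08,0],[0.01,0,0,0.08,0]]}}

```text
clock: 6.98
eef_pos: [563.8, 136.3, 36.4]
orientation: [0.0, 0.904, 0.427, 0.001]
ft_force: [0.6, -0.3, -5.1]
width: 17.8
grip_force: 35.0
```

{"api": "apply_moves", "payload": {"commands": [[0.01,0,0,0.001,0],[0.01,0,0,0.0025,0],[0.01,0,0,0.0025,0],[0.01,-0.004,0,0.0025,0],[0.01,-0.008,0,0.0025,0],[0.01,-0.011,0,0.0025,0],[0.01,-0.011,0,0.0025,0]]}}

```text
clock: 7.85
eef_pos: [558.5, 128.2, 34.4]
orientation: [0.001, 0.904, 0.427, 0.002]
ft_force: [2.3, 3.0, 6.3]
width: 18.2
grip_force: 35.0
```

{"api": "apply_moves", "payload": {"commands": [[0.01,-0.0015,0,-0.0005,0],[0.01,-0.003,0,-0.0005,0],[0.01,-0.0035,0,-0.0005,0],[0.01,-0.0035,0,-0.0005,0]]}}

```text
clock: 8.35
eef_pos: [555.6, 125.5, 34.4]
orientation: [0.0, 0.904, 0.427, 0.002]
ft_force: [3.7, 4.1, 4.7]
width: 17.6
grip_force: 35.0
```

{"api": "apply_moves", "payload": {"commands": [[0.01,-0.001,0,-0.0003,0],[0.01,-0.0015,0,-0.0003,0],[0.01,-0.0015,0,-0.0003,0]]}}

```text
clock: 8.72
eef_pos: [554.7, 124.7, 34.5]
orientation: [0.0, 0.904, 0.427, 0.002]
ft_force: [4.7, 5.5, 3.4]
width: 17.8
grip_force: 35.0
```

{"api": "apply_moves", "payload": {"commands": [[0.01,-0.001,0,-0.0003,0],[0.01,-0.001,0,-0.0003,0]]}}

```text
clock: 8.98
eef_pos: [554.5, 124.4, 34.6]
orientation: [-0.0, 0.904, 0.427, 0.002]
ft_force: [6.4, 7.7, -0.5]
width: 17.3
grip_force: 35.0
```

{"api": "apply_moves", "payload": {"commands": [[0.01,0.003,0,0.0005,0],[0.01,0.008,0,0.0005,0],[0.01,0.014,0,0.0005,0],[0.01,0.02,0,0.0005,0],[0.01,0.026,0,0.0005,0],[0.01,0.03,0,0.0005,0],[0.01,0.032,0,0.0005,0],[0.01,0.032,0,0.0005,0]]}}

```text
clock: 9.98
eef_pos: [573.2, 147.3, 34.4]
orientation: [0.001, 0.904, 0.427, 0.0]
ft_force: [1.0, -0.5, 8.5]
width: 17.8
grip_force: 35.0
```

{"api": "apply_moves", "payload": {"commands": [[0.01,0.0015,0,-0.0003,0],[0.01,0.003,0,-0.0003,0],[0.01,0.004,0,-0.0003,0],[0.01,0.004,0,-0.0003,0]]}}

```text
clock: 10.48
eef_pos: [575.0, 149.6, 34.4]
orientation: [0.001, 0.904, 0.427, -0.001]
ft_force: [0.2, -4.0, 7.9]
width: 17.9
grip_force: 35.0
```

{"api": "apply_moves", "payload": {"commands": [[0.01,0.0005,0.001,0,0],[0.01,0.001,0.001,0,0],[0.01,0.001,0.001,0,0]]}}

```text
clock: 10.85
eef_pos: [575.1, 149.6, 34.4]
orientation: [0.001, 0.904, 0.427, -0.002]
ft_force: [-2.1, -4.0, 11.2]
width: 17.5
grip_force: 35.0
```

{"api": "apply_moves", "payload": {"commands": [[0.01,0.0007,0,-0.0005,0],[0.01,0.001,0,-0.0005,0],[0.01,0.001,0,-0.0005,0]]}}

```text
clock: 11.22
eef_pos: [575.2, 150.0, 34.4]
orientation: [0.001, 0.904, 0.427, -0.002]
ft_force: [-1.1, -4.8, 8.7]
width: 17.9
grip_force: 35.0
```

```bash
python3 - <<'E'
from rim import *
o,im,cam=rim("wrist","w4.png"); R,p=pose(); print(p.round(1),np.degrees(np.arctan2(R[1,0],R[0,0])).round(2))
cv2.imwrite("pics/w4c.png",cv2.resize(im[0:270,90:430],None,fx=2.2,fy=2.2))
E
```

```text
B 576 [42.91, 218.82] [490.  237.3]
C 1001 [259.72, 47.98] [639.1 227.2]
[575.2 149.9  34.4] 50.61
```

View pics/w4c.png

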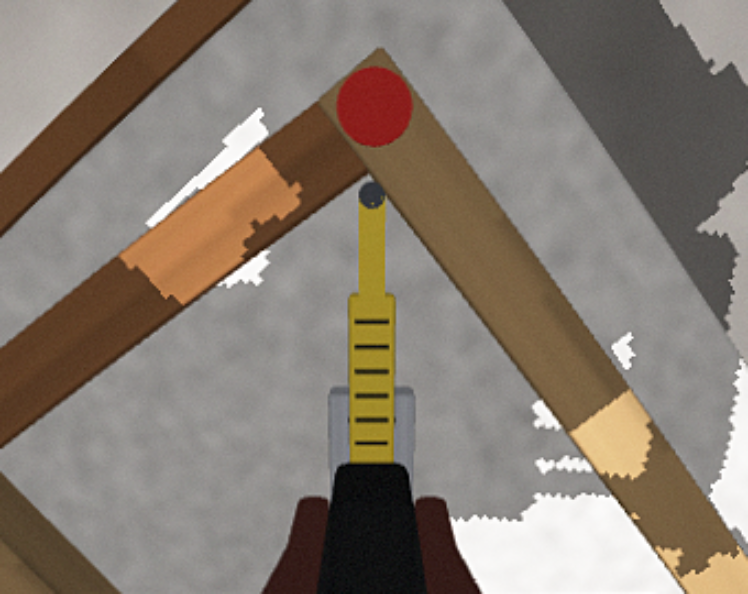

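Nose at crop (371,195) touches the left rail about 1 mm short of the corner apex; I'll shift it slightly towards the far rail.

{"api": "apply_moves", "payload": {"commands": [[0.01,0.0005,0.0015,-0.0003,-0.3],[0.01,0.001,0.002,-0.0003,-0.3],[0.01,0.001,0.002,-0.0003,-0.3]]}}

```text
clock: 11.65
eef_pos: [575.4, 150.0, 34.4]
orientation: [-0.001, 0.903, 0.429, -0.004]
ft_force: [-5.8, -2.8, 10.5]
width: 17.8
grip_force: 35.0
```

```bash
python3 -c "
from nose import *
nose([(259,89),(259,121),(259,176)],-10)
nose([(259,89),(259,121),(259,176)],-14)"
```

```text
world [[626.9, 213.2, 24.4], [616.7, 200.7, 24.4], [598.0, 177.6, 24.4]] tool [[81.7, 0.1, 9.5], [65.5, 0.1, 9.6], [35.8, 0.2, 9.8]] L 45.9
world [[626.9, 213.3, 20.4], [616.5, 200.4, 20.4], [597.3, 176.8, 20.4]] tool [[81.7, 0.1, 13.5], [65.2, 0.1, 13.6], [34.8, 0.2, 13.8]] L 47.0
```

{"api": "apply_moves", "payload": {"commands": [[0.01,-0.001,-0.002,0,0],[0.01,-0.004,-0.003,0,0],[0.01,-0.01,-0.003,0,0],[0.01,-0.017,-0.003,0,0],[0.01,-0.024,-0.003,0,0],[0.01,-0.03,-0.003,-0.0005,0],[0.01,-0.032,-0.003,-0.0005,0],[0.01,-0.032,-0.003,-0.003,0],[0.01,-0.031,-0.003,-0.02,0],[0.01,-0.031,-0.003,-0.05,0],[0.01,-0.031,-0.003,-0.075,0],[0.01,-0.031,-0.003,-0.08,0]]}}

```text
clock: 13.15
eef_pos: [559.0, 129.9, 117.5]
orientation: [0.001, 0.903, 0.43, 0.002]
ft_force: [0.0, -0.6, -5.1]
width: 17.7
grip_force: 35.0
```

{"api": "apply_moves", "payload": {"commands": [[0.01,0.001,0.001,0,-2],[0.01,0.001,0.001,0,-7],[0.01,0.002,0.002,0,-14],[0.01,0.003,0.003,0,-22],[0.01,0.004,0.005,0,-31],[0.01,0.005,0.006,0,-40],[0.01,0.006,0.007,0,-49],[0.01,0.006,0.007,0,-58],[0.01,0.007,0.008,0,-66],[0.01,0.007,0.008,0,-72],[0.01,0.007,0.0085,0,-74.4],[0.01,0.007,0.0085,0,-74.4],[0.01,0.007,0.0085,0,-74.4]]}}

```text
clock: 14.78
eef_pos: [568.0, 129.4, 114.1]
orientation: [-0.001, 0.46, 0.888, -0.0]
ft_force: [0.2, 0.4, -4.7]
width: 18.2
grip_force: 35.0
```

```bash
python3 - <<'E'
from rim import *
o,im,cam=rim("wrist","w5.png"); R,p=pose(); print(p.round(1),np.degrees(np.arctan2(R[1,0],R[0,0])).round(2))
for c in ("A","B","C","D"):
    if c in o: print(c,((np.r_[o[c],34]-p)@R).round(1))
for b in blobs(im,"yellow",(200,0,320,384),30)[0]: print(b)
E
```

```text
A 290 [123.7, 223.16] [489.3  48.4]
B 447 [258.71, 15.92] [491.  237.4]
C 348 [408.33, 151.55] [639.2 227.2]
[568.1 129.4 114.3] 125.25
A [ -20.8 -111.1   80.4]
B [132.7  -0.6  80.4]
C [ 38.8 114.6  80.2]
(1884, [258.42, 156.07], [248, 90, 21, 120])
(55, [258.35, 302.04], [250, 301, 18, 4])
```

View pics/w5.png

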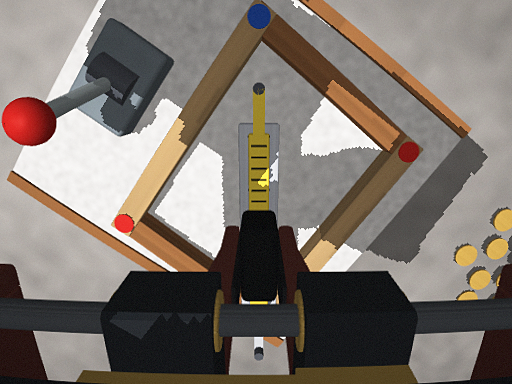

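{"api": "apply_moves", "payload": {"commands": [[0.01,0,0,0.025,0],[0.01,0,0,0.055,0],[0.01,0,0,0.074,0],[0.01,0,0,0.079,0],[0.01,0,0,0.081,0],[0.01,0,0,0.081,0],[0.01,-0.004,0,0.081,0],[0.01,-0.008,0,0.081,0],[0.01,-0.011,0,0.0805,0],[0.01,-0.012,0,0.0805,0],[0.01,-0.012,0,0.0805,0]]}}

```text
clock: 16.2
eef_pos: [575.9, 119.5, 34.5]
orientation: [0.0, 0.46, 0.888, 0.0]
ft_force: [1.3, 0.1, -1.1]
width: 17.6
grip_force: 35.0
```

{"api": "apply_moves", "payload": {"commands": [[0.01,-0.001,0,0,0],[0.01,-0.002,0,0,0],[0.01,-0.0025,0,0,0],[0.01,-0.0025,0,0,0]]}}

```text
clock: 16.7
eef_pos: [576.1, 118.8, 34.5]
orientation: [-0.001, 0.46, 0.888, 0.0]
ft_force: [-2.7, 5.8, 0.9]
width: 17.9
grip_force: 35.0
```

{"api": "apply_moves", "payload": {"commands": [[0.01,0.002,0,0.0008,0],[0.01,0.007,0,0.0008,0],[0.01,0.013,0,0.0008,0],[0.01,0.02,0,0.0008,0],[0.01,0.027,0,0.0008,0],[0.01,0.034,0,0.0008,0],[0.01,0.04,0,0.0008,0],[0.01,0.044,0,0.0008,0],[0.01,0.046,0,0.0008,0],[0.01,0.0465,0,0.0005,0],[0.01,0.0465,0,0.0005,0]]}}

```text
clock: 18.08
eef_pos: [550.8, 155.0, 34.4]
orientation: [0.001, 0.46, 0.888, -0.0]
ft_force: [0.6, -3.3, 6.3]
width: 17.9
grip_force: 35.0
```

{"api": "apply_moves", "payload": {"commands": [[0.01,0.001,0,0,0],[0.01,0.002,0,0,0],[0.01,0.002,0,0,0]]}}

```text
clock: 18.45
eef_pos: [550.6, 156.6, 34.4]
orientation: [0.001, 0.46, 0.888, 0.0]
ft_force: [2.1, -4.8, 4.0]
width: 17.9
grip_force: 35.0
```

```bash
python3 - <<'E'
from rim import *
o,im,cam=rim("wrist","w6.png"); R,p=pose(); print(p.round(1),np.degrees(np.arctan2(R[1,0],R[0,0])).round(2))
a=cv2.resize(im[0:200,170:350],None,fx=2.2,fy=2.2)
w4=cv2.imread("pics/w4.png")
cv2.imwrite("pics/w6c.png",np.hstack([a,cv2.resize(w4[0:200,170:350],None,fx=2.2,fy=2.2)]))
E
```

```text
B 950 [255.36, 48.52] [491.  237.5]
C 577 [459.49, 232.08] [639.6 227.3]
[550.6 156.6  34.4] 125.26
```

View pics/w6c.png

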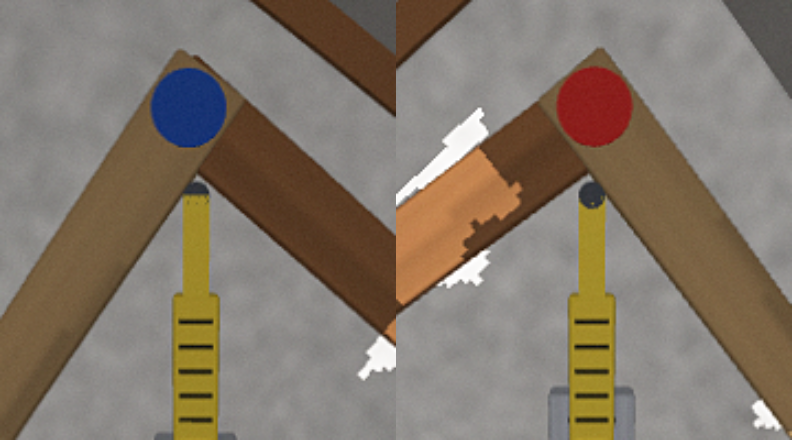

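{"api": "apply_moves", "payload": {"commands": [[0.01,0.0007,0,0,0],[0.01,0.001,0,0,0],[0.01,0.001,0,0,0],[0.01,0.001,0,0,0]]}}

```text
clock: 19.0
eef_pos: [550.6, 157.3, 34.5]
orientation: [0.002, 0.46, 0.888, 0.001]
ft_force: [2.3, -5.6, 3.3]
width: 17.6
grip_force: 35.0
```

{"api": "apply_moves", "payload": {"commands": [[0.01,0.0007,0.0005,0,0],[0.01,0.0012,0.001,0,0],[0.01,0.0012,0.001,0,0]]}}

```text
clock: 19.38
eef_pos: [550.8, 158.3, 34.5]
orientation: [0.002, 0.459, 0.888, 0.0]
ft_force: [1.7, -7.8, 3.1]
width: 17.7
grip_force: 35.0
```

Red measured about 198 mm and blue about 212 mm between noses. That is a 14 mm difference, which matches the camera's −8.8 mm rail shift. I'll close the rule, lift it, and take it back to the pad.

{"api": "apply_moves", "payload": {"commands": [[0.01,-0.002,-0.001,0,0],[0.01,-0.006,-0.001,0,0],[0.01,-0.012,-0.001,0,0],[0.01,-0.019,-0.001,0,0],[0.01,-0.026,-0.001,0,0],[0.01,-0.033,-0.001,0,0],[0.01,-0.038,-0.001,0,0],[0.01,-0.041,-0.001,0,0],[0.01,-0.041,-0.001,0,0],[0.01,-0.041,-0.001,-0.02,0],[0.01,-0.041,-0.001,-0.05,0],[0.01,-0.041,-0.001,-0.08,0],[0.01,-0.041,-0.001,-0.085,0]]}}

```text
clock: 21.0
eef_pos: [570.6, 125.1, 119.2]
orientation: [-0.0, 0.46, 0.888, -0.0]
ft_force: [0.1, -0.4, -4.5]
width: 18.0
grip_force: 35.0
```

{"api": "apply_moves", "payload": {"commands": [[0.01,-0.006,-0.005,0,2],[0.01,-0.018,-0.015,0,7],[0.01,-0.035,-0.029,0,13],[0.01,-0.059,-0.049,0,22],[0.01,-0.085,-0.071,0,32],[0.01,-0.111,-0.093,0,42],[0.01,-0.138,-0.115,0,52],[0.01,-0.164,-0.137,0,62],[0.01,-0.19,-0.159,0,72],[0.01,-0.217,-0.181,0,82],[0.01,-0.24,-0.2,0,92],[0.01,-0.261,-0.217,0.01,100],[0.01,-0.278,-0.232,0.02,107],[0.01,-0.29,-0.242,0.03,111],[0.01,-0.293,-0.244,0.045,112.3],[0.01,-0.293,-0.244,0.07,112.3],[0.01,-0.293,-0.244,0.086,112.3],[0.01,-0.293,-0.244,0.09,112.3],[0.01,-0.293,-0.244,0.091,112.3]]}}

```text
clock: 23.38
eef_pos: [541.3, -254.3, 27.7]
orientation: [-0.0, 0.994, 0.113, -0.0]
ft_force: [-0.8, -0.1, -4.2]
width: 17.7
grip_force: 35.0
```

```bash
python3 - <<'E'
from h import *
R,p=pose(); print(p.round(1),np.degrees(np.arctan2(R[1,0],R[0,0])).round(2))
im,cam=snap("wrist","w7.png")
b,m=blobs(im,"blue",None,100); print(b[:3]); 
for b in blobs(im,"yellow",(200,0,320,384),30)[0]: print(b)
c=max(cv2.findContours(m,cv2.RETR_EXTERNAL,2)[0],key=cv2.contourArea)
q=c.reshape(-1,2).astype(float); w=ray(cam,q,4); t=(w-p)@R; print(t.min(0).round(0),t.max(0).round(0))
E
```

```text
[ 541.3 -254.3   27.7] 13.0
[(42804, [256.09, 116.37], [155, 0, 206, 272]), (1955, [258.58, 356.76], [229, 337, 61, 38])]
(1963, [258.42, 155.4], [248, 88, 22, 123])
(71, [258.62, 302.48], [250, 301, 18, 4])
[-32. -56.  24.] [128.  54.  24.]
```

{"api": "apply_moves", "payload": {"commands": [[0.01,0,0,0.001,0],[0.01,0,0,0.0015,0],[0.045,0,0,0.0015,0],[0.045,0,0,0.0,0],[0.045,0,0,-0.002,0],[0.045,0,0,-0.03,0],[0.045,0,0,-0.09,0]]}}

```text
clock: 24.3
eef_pos: [539.4, -253.5, 116.7]
orientation: [-0.002, 0.994, 0.113, -0.002]
ft_force: [0.2, -0.4, 0.4]
width: 44.9
grip_force: 0.0
```

```bash
python3 rule.py w8.png
```

```text
[ 544.5 -256.4  126.1] yaw 12.98
black (13563, [100.63, 331.03], [0, 270, 183, 114]) [[ 392.8 -144.6   52. ]]
black (9271, [403.45, 319.11], [335, 270, 177, 104]) [[ 466.1 -398.5   52. ]]
black (1242, [490.46, 363.26], [420, 329, 92, 55]) [[ 433.2 -504.8   52. ]]
black (964, [309.91, 271.69], [299, 229, 25, 77]) [[ 493.6 -306.2   52. ]]
black (943, [207.24, 271.64], [195, 229, 24, 76]) [[ 475.  -226.3   52. ]]
black (721, [261.22, 190.08], [250, 172, 24, 55]) [[ 551.  -252.9   52. ]]
yellow (930, [261.51, 134.24], [255, 88, 14, 83]) [[ 586.8 -244.9   18. ]]
yellow (391, [261.02, 241.54], [255, 227, 13, 31]) [[ 494.8 -266.    18. ]]
```

View pics/w8.png

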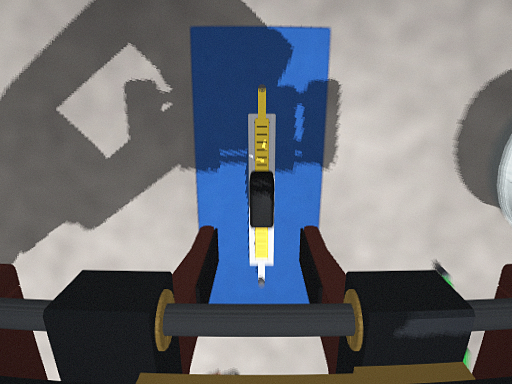

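The rule lies flat on the pad, grip block at (261,190) and noses at (262,88) and (261,283), with the fingers clear. Now to the far rail.

{"api": "apply_moves", "payload": {"commands": [[0.05,0.182,-0.355,0,-76.5],[0.05,0.182,-0.355,0,-76.5],[0.05,0.182,-0.355,0,-76.5],[0.05,0.182,-0.355,0,-76.5],[0.05,0.182,-0.355,0,-76.5],[0.05,0.182,-0.355,0,-76.5],[0.05,0.182,-0.355,0,-76.5],[0.05,0.182,-0.355,0,-76.5],[0.05,0.182,-0.355,0,-76.5],[0.05,0.182,-0.355,0.04,-76.5],[0.05,0.182,-0.355,0.08,-76.5],[0.05,0.182,-0.355,0.09,-76.5],[0.05,0.182,-0.355,0.09,-76.5]]}}

```text
clock: 25.98
eef_pos: [638.8, 131.1, 27.8]
orientation: [-0.0, 0.711, 0.703, -0.0]
ft_force: [0.4, -0.0, 0.4]
width: 50.2
grip_force: 0.0
```

{"api": "apply_moves", "payload": {"commands": [[0.05,0,0,0.008,0],[0.05,0,0,0.0115,0],[0.01,0,0,0.0115,0],[0.01,0,0,0.0115,0],[0.01,0,0,0.0115,0],[0.01,0,0,0.0115,0],[0.01,0,0,0.0115,0],[0.01,0,0,0.0115,0]], "squeeze": 50}}

```text
clock: 26.98
eef_pos: [638.3, 132.3, 16.4]
orientation: [-0.0, 0.71, 0.704, -0.0]
ft_force: [-3.5, -0.3, 3.6]
width: 18.1
grip_force: 50.0
```

{"api": "apply_moves", "payload": {"commands": [[0.01,0.002,0,0,0],[0.01,0.004,0,0,0],[0.01,0.006,0,0,0],[0.01,0.008,0,0,0],[0.01,0.0095,0,0,0],[0.01,0.0095,0,0,0],[0.01,0.0095,0,0,0]]}}

```text
clock: 27.85
eef_pos: [638.6, 139.2, 16.3]
orientation: [0.001, 0.71, 0.704, -0.002]
ft_force: [-3.2, -9.8, 4.6]
width: 17.7
grip_force: 50.0
```

```bash
python3 - <<'E'
from rim import *
o,_,_=rim("wrist",None,dict(A=(490,49),B=(492,237),C=(639,236),D=(638,48))); print(pose()[1].round(1))
o,_,_=rim("top",None,dict(A=(490,49),B=(492,237),C=(639,236),D=(638,48)))
E
```

```text
C 1251 [258.76, 56.03] [639.1 234. ]
[638.6 139.2  16.3]
A 23 [225.87, 208.74] [490.2  49. ]
C 23 [167.96, 159.26] [639.5 233.1]
D 14 [228.5, 160.71] [638.5  45.2]
```

{"api": "apply_moves", "payload": {"commands": [[0.01,0.001,0,0,0],[0.01,0.002,0,0,0],[0.01,0.002,0,0,0]]}}

```text
clock: 28.32
eef_pos: [638.6, 141.1, 16.3]
orientation: [0.001, 0.71, 0.704, -0.002]
ft_force: [-2.4, -9.6, 4.0]
width: 17.8
grip_force: 50.0
```

{"api": "apply_moves", "payload": {"commands": [[0.01,-0.0015,0,0,0],[0.01,-0.002,0,0,0],[0.05,-0.002,0,0,0],[0.05,-0.002,0,0,0],[0.05,-0.002,0,0,0],[0.05,-0.002,0,-0.03,0],[0.05,-0.002,0,-0.09,0],[0.05,-0.002,-0.04,-0.15,0],[0.05,-0.002,-0.08,-0.2,0],[0.05,-0.002,-0.095,-0.24,0],[0.05,-0.002,-0.095,-0.24,0]]}}

```text
clock: 29.7
eef_pos: [545.4, 143.3, 261.0]
orientation: [0.002, 0.71, 0.704, 0.003]
ft_force: [-0.0, -0.6, 0.1]
width: 49.9
grip_force: 0.0
```

```bash
python3 - <<'E'
from rim import *
n=dict(A=(490,49),B=(492,237),C=(639,236),D=(638,48))
o,im,cam=rim("wrist","w9.png",n); board(o); print(pose()[1].round(1))
o,_,_=rim("top",None,n); board(o)
b=[b for b in blobs(im,"red",None,100)[0]]; print(b,[ray(cam,x[1],100).round(1) for x in b])
it,ct=snap("top"); b=blobs(it,"red",(180,215,225,245),10)[0]; print(b,ray(ct,b[0][1],100).round(1))
E
```

```text
A 83 [216.37, 234.1] [491.   48.5]
B 144 [209.26, 83.19] [490.7 237.1]
C 167 [337.47, 84.12] [639.2 235.4]
D 78 [328.78, 233.45] [638.8  47.8]
AB 188.5 yaw 0.08 centre [564.8 142.9]
C board 74.5 92.4 far shift -1.6
D board 73.8 -95.2 far shift -1.2
[545.  143.1 258.6]
A 23 [225.87, 208.74] [490.2  49. ]
C 11 [158.18, 180.0] [573.8 260.2]
D 12 [227.75, 160.67] [638.5  47.6]Traceback (most recent call last):
  File "<stdin>", line 4, in <module>
  File "rim.py", line 15, in board
    u=o["B"]-o["A"]; L=np.hypot(*u); u=u/L; x=np.array([u[1],-u[0]]); c=(o["A"]+o["B"])/2+74*x
      ~^^^^^
KeyError: 'B'
```

```bash
python3 - <<'E'
from rim import *
n=dict(A=(490,49),B=(492,237),C=(639,236),D=(638,48))
o,im,cam=rim("wrist","w10.png",n); board(o); print(pose()[1].round(1),pose()[0][:,0].round(3))
b=blobs(im,"red",None,100)[0]; print(b,[ray(cam,x[1],100).round(1) for x in b])
it,ct=snap("top"); b=blobs(it,"red",(180,215,225,245),10)[0]; print(b,[ray(ct,x[1],100).round(1) for x in b])
E
```

```text
A 97 [217.14, 234.86] [490.   48.4]
B 145 [210.84, 82.3] [490.7 237.1]
C 168 [340.42, 83.12] [639.  235.6]
D 98 [330.68, 234.78] [637.8  47.1]
AB 188.8 yaw -0.23 centre [564.4 142.5]
C board 74.3 93.4 far shift -0.6
D board 73.8 -95.0 far shift -1.0
[544.  142.6 255.7] [ 0.009  1.    -0.   ]
[(431, [144.98, 207.28], [134, 195, 23, 24]), (168, [340.42, 83.12], [334, 76, 14, 15])] [array([[424.2, 109.9, 100. ]]), array([[622.9, 233.1, 100. ]])]
[(60, [200.93, 226.6], [197, 223, 9, 9])] [array([[431.1, 115.3, 100. ]])]
```

Rim is square to within about 1 mm of far-rail shift (C at −0.6 mm, D at −1.0 mm). Now the clamp lever: ball at about (429,114).

{"api": "apply_moves", "payload": {"commands": [[0.0,-0.04,-0.03,0.02,0],[0.0,-0.073,-0.08,0.05,0],[0.0,-0.073,-0.115,0.09,0],[0.0,-0.073,-0.115,0.13,0],[0.0,-0.073,-0.115,0.168,0],[0.0,-0.073,-0.115,0.168,0],[0.0,-0.073,-0.115,0.168,0]]}}

```text
clock: 30.78
eef_pos: [428.7, 70.6, 88.4]
orientation: [-0.0, 0.71, 0.704, -0.0]
ft_force: [1.3, -0.2, 0.9]
width: 0.5
grip_force: 0.0
```

{"api": "apply_moves", "payload": {"commands": [[0.0,0.015,0,0.001,0],[0.0,0.025,0,0.001,0],[0.0,0.035,0,0.001,0],[0.0,0.045,0,0.001,0],[0.0,0.055,0,0.001,0],[0.0,0.065,0,0.001,0],[0.0,0.075,0,0.001,0],[0.0,0.083,0,0.001,0],[0.0,0.09,0,0.001,0],[0.0,0.095,0,0.001,0],[0.0,0.095,0,0.001,0]]}}

```text
clock: 32.15
eef_pos: [429.0, 159.5, 87.2]
orientation: [0.004, 0.708, 0.706, -0.005]
ft_force: [3.6, -33.8, 5.0]
width: 0.5
grip_force: 15.5
```

```bash
python3 - <<'E'
from h import *
it,ct=snap("top"); b=blobs(it,"red",(165,210,240,250),5)[0]; print(b,[ray(ct,x[1],105).round(1) for x in b])
E
```

```text
[(8, [226.0, 210.38], [224, 210, 5, 2])] [array([[478.8,  44.6, 105. ]])]
```

{"api": "apply_moves", "payload": {"commands": [[0.0,-0.01,0,0,0],[0.0,-0.04,0,0,0],[0.0,-0.06,0,-0.03,0],[0.0,-0.06,0.0,-0.09,0],[0.0,-0.06,0.06,-0.15,0],[0.0,-0.06,0.115,-0.17,0],[0.0,-0.01,0.115,-0.17,0],[0.0,-0.01,0.115,-0.17,0]]}}

```text
clock: 33.2
eef_pos: [545.8, 157.4, 258.0]
orientation: [0.0, 0.71, 0.705, 0.001]
ft_force: [0.3, 0.0, -0.7]
width: 0.6
grip_force: 0.0
```

```bash
python3 - <<'E'
from rim import *
n=dict(A=(490,49),B=(492,237),C=(639,236),D=(638,48))
it,ct=snap("top"); b=blobs(it,"red",(165,215,222,250),5)[0]; print(b,[ray(ct,x[1],105).round(1) for x in b])
for b in blobs(it,"yellow",(300,155,350,235),6)[0]: print("rule",b,ray(ct,b[1],16).round(1))
o,im,cam=rim("wrist","w11.png",n); board(o); print(pose()[1].round(1))
b=blobs(im,"red",None,150)[0]; print(b,[ray(cam,x[1],105).round(1) for x in b])
E
```

```text
[] []
rule (50, [321.38, 179.08], [319, 169, 6, 19]) [[ 590.6 -243.9   16. ]]
rule (39, [327.85, 207.0], [326, 201, 5, 13]) [[ 503.8 -263.8   16. ]]
A 109 [217.27, 243.97] [489.   48.1]
B 143 [212.01, 94.18] [490.6 236.9]
C 161 [340.51, 95.21] [639.  235.3]
D 98 [330.07, 244.14] [637.3  46.9]
AB 188.8 yaw -0.5 centre [563.8 141.8]
C board 74.4 94.1 far shift 0.1
D board 74.4 -94.3 far shift -0.3
[543.4 154.9 256.7]
[(355, [140.36, 151.46], [130, 141, 23, 22]), (161, [340.51, 95.21], [334, 88, 14, 15])] [array([[426.8, 182.7, 105. ]]), array([[621.6, 235. , 105. ]])]
```

```bash
python3 -c "
from bench import bot
print(bot.job_done())"
```

```text
the job is handed in; nothing more can be done
None
```

The job is handed in at about 33 s of the 69 s allowed. The rule read about 198 mm on the red diagonal and 212 mm on the blue, so I shifted the far rail about 9 mm; the last camera check put it within about 0.5 mm of square (not re-measured with the rule). The clamp lever is over against its stop, the rule lies on its blue pad, and my moves stayed clear of the mug, bowl and tin, though I did not check them again in the images.

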